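Fish a dropped holder head out from behind the mill guard and lock it back on its ball

ROBOT

A 6-joint arm with a two-finger parallel gripper is mounted at the origin on a cart in front of the work surface, level with it; the furniture and walls round the work are solid. World frame = base frame: x ahead of the robot, y to its left, z up, the work surface at z = 0. Lengths are in m, angles in rad, forces in N, time in s.
With the tool pointing down it reaches from about 0.425 to 0.95 m from the base axis. Payload 3.5 kg.
Tool frame: the origin (TCP) lies at the very end of the fingers, on their centre line; the grasp point (between the pads) lies ctrl.grip_point_offset behind it (ctrl.grip_point_offset is the distance from the TCP to the grasp point, in m); z points along the fingers, y is the direction in which the jaws open and shut (so a half turn about z gives the same grasp; the last joint's range is limited). The gripper opens to 85 mm and grips with 20 to 120 N. Pads are 22 mm wide; open, the fingers measure 114 mm over their backs; the gripper's body (76 mm by 85 mm) begins 54 mm behind the grasp point. The pads swing forward as they close: fully open they stand 13 mm farther back than shut.
Start: joints at [0.953, 0.286, 1.577, -0, 1.279, -0.15], TCP at [0.304, 0.602, 0.231] pointing down, gripper open.
Joint ranges: [-2.77, 2.77], [-0.9, 2.22], [0.21, 2.48], [-1.53, 4.67], [0.24, 2.81], [-2.84, 2.84]. Speed limits (rad/s): [2.79, 2.79, 3.14, 3.14, 3.14, 3.14].

INTERFACE

Orientations are given as a unit quaternion [x, y, z, w].
In Python, from plant import ctrl gives the robot as it stands.
- The arm moves only by the tool servo_tool, never from a script. Its argument "increments" is a list of rows, each a list of 5 numbers: the opening, from 0 (shut) to 1 (fully open), then the shift along the world's x, y, z in units of 40 mm (1.0 is 40 mm), then the turn about the world's z in units of 5 degrees (1.0 is 5 degrees). A call has exactly 10 rows; each row is the pose to reach, as a shift and turn from the pose measured when the call began; what a row does not reach only later rows make up. A row lasts 1/12 s, in which the tool goes at most 41.7 mm and 7.16 degrees, less where a joint would pass 70% of its speed; a pose out of reach is approached as far as the arm can. A call with a gripper value outside its range is refused whole. The fingers move at their own pace and stop on an object; "grip_force" is the grip in N (left out, the last holds). Time passes only in rows, so rows that repeat a pose let the fingers close, or fill a call up. It gives the time, the measured TCP pose, the force and the opening at its end, in the units of the state.
- ctrl.get_state(): the state, without advancing time (a new reading comes with each control period).
- ctrl.read_camera(name): name is "side" or "top" or "wrist"; returns a dict with "frame" (480x640x3 uint8, red, green, blue), "K" (3x3 intrinsics, pixels), "extrinsics" (4x4, takes a point from camera to world coordinates). Camera axes: x right, y down, z forward; pixel columns grow to the right and rows downward; lengths in m; the calibration is good to about 2 mm. A picture is of the moment at which its call begins. There is no depth.
- ctrl.sign_off(): hands the job in, once; it reports no verdict.
Trained networks look in a picture, given as the dict that the camera call returned (one of the last four; its "shot" number tells which), for a name from the list of things; names that differ only in an ending like _2 or _b are one class to them, and where a whole thing is asked for, a point or a joint stands for the part that bears it (a point fixed in the world has none). Each returns a list of dicts, best first, with "conf" (0 to 1); they miss things now and then, are a little off and sometimes report something else, mostly with a low value. They report only what shows in the picture. A call takes as long as a camera call. They do not tell look-alikes from the thing itself.
- ctrl.masks_of(picture, query): "region" (480x640 bool, what is visible of it) and "extent" ([left, top, right, bottom] in pixels, round what is visible of it).
- ctrl.landmark_of(picture, query): "centre" ([row, column] in pixels: a listed point, or the origin of a listed thing).
The state is a dict: "time": time; "qpos": joint angles; "dq": joint speeds; "joint_efforts": joint torques, N m; "eef_pos": TCP position; "tcp_rot": TCP orientation; "contact_force": force on the tool from outside, world axes, zero at the start; "wrist_torque": the same for the moment, N m; "opening": opening from 0.0 (shut) to 1.0 (fully open).
Only numpy, scipy, OpenCV 4.12 (cv2) and the standard library are available. Lean on these libraries where they do the work, as an engineer would, in place of code of your own. Each camera call takes 0.05 s, during which the arm holds its last target. There are 200 camera calls.

TASK

The quick-lock holder head has dropped behind the fixed wire guard of the jar mill. Take the hooked rod from its rest, reach in under the front of the guard, hook the head's ring and draw the whole head out with the hook. Then set the head fully down over the ball of the ball mount and press its latch lever fully down; at the end the rod must be back on its rest. Do not knock over or push away the two vials and the beaker, and do not bang against the guard.

Things in the scene. Friction and masses are not known exactly. Their poses are not given: they have to be found in the camera images.
- mill_guard: Jar mill in a fixed wire cage, 270 wide x 285 deep x 190 mm high. Origin: bench level, middle of its front plane; x into the cage, y along the front. Under the front rail 72 mm are free; corner posts (8 mm thick) at y = +-135 mm, their feet reach y = +-166 mm, x = +-15 mm, 9 mm high. Bench inside empty for x = 0 to 150 mm, then the mill. Wires 30 mm apart close all sides and the roof.
- head_grip (a point): Loose aluminium holder head, upright: middle of its two flat cheeks, 13 mm above its underside. Head axes: z up, x from socket to ring. Cheeks: 30 mm wide over both (y), x = -19 to +21 mm from here, 26 mm high. Socket nose (21.5 mm radius, 34.5 mm high) centred at x = -30, ring at x = +36 mm. Open lever rises above the cheeks to 52 mm. About 0.22 kg.
- socket (a point): Centre of the ball socket in the head, on the nose axis, 15 mm above the underside: it coincides with the ball's centre when the head is fully down. The bore is 26 mm wide and opens downward with a chamfered mouth.
- vial_ring (a point): Centre of the flat ring at the end of the head (37 mm outside, 24 mm bore, 8 mm thick, flush with the underside), 4 mm above the underside.
- lever_pad (a point): Top of the thumb pad (13 x 24 mm) at the end of the latch lever. The lever hinges on the head 20 mm from the socket axis toward the ring, 28.5 mm above the underside; the pad starts 21 mm above the hinge and, pressed down, ends 5 mm above it and 29 mm out (49 mm from the socket axis).
- latch_lever (a joint): Latch lever angle: 0 raised (open), 0.60 rad pressed fully down (locked). It stays where it is left (stiff, about 1.5 N at the pad); pressing swings a claw under the ball. Keep it open while setting the head down.
- ball (a point): Centre of the fixed steel ball (24 mm diameter) of the ball mount, on a short 11 mm stud on a round plinth. The plinth's flat top (45 mm radius) lies 15 mm below this point, 22 mm above the bench; its foot is 104 mm across. The head may point any way round on it.
- rod_grip (a point): Hooked rod: middle of its handle (flat-sided bar, 110 mm along x, 16 mm wide in y, 24 mm high in z), on the rod's axis. x points along the rod toward the hook. Steel rod of 7 mm diameter; the mass (0.14 kg) balances about 50 mm ahead of this point.
- hook_tip (a point): Lower end of the hook: the rod bends straight down (7 mm thick) at 200 mm ahead of the handle's middle and ends 39.5 mm below the rod's axis.
- rod_rest: Fixed rest carrying the rod in two upright forks. Origin on the bench under the handle's middle, x along the resting rod to the hook. Forks 42 mm behind (19 mm slot, under the handle, 78 mm high) and 130 mm ahead (10 mm slot, under the rod, 86 mm high), flared and open at the top. Base 215 x 60 x 8 mm, x = -64 to +152 mm.
- rest_mid (a point): Where the handle's middle lies when the rod is on its rest, 62 mm above the bench.
- vial_a: Glass sample vial with cap, standing on the bench, 19 mm diameter, 58 mm high; origin at its foot.
- vial_b: A second such vial, 19 mm diameter, 58 mm high; origin at its foot.
- beaker: Small glass beaker standing on the bench, 54 mm diameter, 70 mm high; origin at its foot.
Not all that is in view belongs to the job. What is shaped like the part that bears ball but blue is not meant.

How it is judged:
By the outcome, as a careful person would: the job done as asked, in the order asked, and still so for the second after the job is handed in, with the robot touching nothing.
It also fails if it takes over 66 s, if anything falls off the work surface, if the arm or the gripper's body presses on something with over 40 N, if the wrist force passes 120 N, or if a joint passes its speed limit or range.

## Working session

There is one attempt and no reset: what is moved stays moved. The work goes in short steps, Python scripts to look and compute and a tool call to move; the robot and the scene stay as the last step left them, time stands still between calls to the robot, and variables do not carry over. Pictures are saved under pics/ and viewed, about 8 in all and at most 12, crops included, and the job is handed in when it is done.

Besides the shell and the picture viewer there is one more tool, called as name([rows], argument=value, ...), one row to a line, values as JSON. servo_tool: Moves the arm, as the interface text tells. Its arguments: {"type":"object","properties":{"increments":{"type":"array"},"grip_force":{"type":"number"}},"required":["increments"]}

```bash
mkdir -p pics; ls
cat > h.py <<'E'
import numpy as np, cv2, sys
from plant import ctrl
def ray(p,rc):
    K=p["K"];E=p["extrinsics"];d=E[:3,:3]@np.linalg.inv(K)@np.array([rc[1],rc[0],1.]);return E[:3,3],d/np.linalg.norm(d)
def onz(p,rc,z):
    o,d=ray(p,rc);return o+d*(z-o[2])/d[2]
def tri(ps,rcs):
    A=np.zeros((3,3));b=np.zeros(3)
    for p,rc in zip(ps,rcs):
        o,d=ray(p,rc);M=np.eye(3)-np.outer(d,d);A+=M;b+=M@o
    x=np.linalg.solve(A,b)
    return x,[np.linalg.norm(np.cross(x-ray(p,rc)[0],ray(p,rc)[1])) for p,rc in zip(ps,rcs)]
def proj(p,X):
    E=p["extrinsics"];c=E[:3,:3].T@(np.asarray(X)-E[:3,3]);u=p["K"]@c;return u[1]/u[2],u[0]/u[2]
def save(p,n): cv2.imwrite("pics/"+n,cv2.cvtColor(p["frame"],cv2.COLOR_RGB2BGR))
E
python3 - <<'E'
from h import *
np.set_printoptions(precision=4,suppress=True)
print(ctrl.grip_point_offset)
P={n:ctrl.read_camera(n) for n in("side","top","wrist")}
for n,p in P.items():
    save(p,n+"0.png");print(n,p["extrinsics"][:3,3],p["extrinsics"][:3,2])
Z=dict(mill_guard=0,head_grip=.013,socket=.015,vial_ring=.004,lever_pad=.05,ball=.037,rod_grip=.062,hook_tip=.0225,rod_rest=0,rest_mid=.062,vial_a=0,beaker=0)
for q,z in Z.items():
    for n,p in P.items():
        for d in ctrl.landmark_of(p,q)[:3]:
            print(q,n,round(d["conf"],2),np.round(d["centre"],1),onz(p,d["centre"],z))
E
```

```text
pics
0.0187
side [0.7958 1.2677 0.9111] [-0.1978 -0.7578 -0.6218]
top [-0.4082  0.0382  1.2968] [ 0.5966  0.1295 -0.792 ]
wrist [0.2304 0.639  0.3736] [ 0.2863 -0.1463 -0.9469]
mill_guard top 0.95 [276.9 442.6] [ 0.4928 -0.063   0.    ]
head_grip side 0.67 [296.6 372.2] [0.4288 0.4373 0.013 ]
head_grip side 0.63 [177.5 293.4] [ 0.5024 -0.1477  0.013 ]
head_grip top 0.58 [273.1 475.9] [ 0.5127 -0.144   0.013 ]
socket side 0.73 [173.4 296.9] [ 0.4862 -0.1673  0.015 ]
socket top 0.71 [279.7 482.9] [ 0.4947 -0.1622  0.015 ]
vial_ring side 0.56 [184.4 285.1] [ 0.535  -0.1262  0.004 ]
vial_ring top 0.91 [269.5 463.9] [ 0.5242 -0.1143  0.004 ]
lever_pad side 0.61 [170.1 285.4] [ 0.5303 -0.1394  0.05  ]
lever_pad side 0.36 [279.7 370.6] [0.4287 0.4152 0.05  ]
lever_pad top 0.37 [266.7 475.4] [ 0.5053 -0.1363  0.05  ]
ball side 0.95 [342.  404.8] [0.4146 0.6084 0.037 ]
ball side 0.78 [235.  267.9] [0.6418 0.1671 0.037 ]
ball top 0.97 [211.  361.5] [0.6366 0.1753 0.037 ]
ball top 0.73 [246.5 175. ] [0.4202 0.6281 0.037 ]
ball wrist 0.57 [305.4 399.6] [0.4238 0.6218 0.037 ]
rod_grip side 0.88 [280.5 374. ] [0.4267 0.4317 0.062 ]
rod_grip wrist 0.87 [406.7 223.5] [0.4334 0.4288 0.062 ]
hook_tip top 0.69 [237.4 344.5] [0.5498 0.2051 0.0225]
hook_tip top 0.62 [210.3 360.2] [0.6504 0.1808 0.0225]
rod_rest side 0.62 [297.7 370.6] [0.4287 0.428  0.    ]
rod_rest wrist 0.74 [362.3 234.6] [0.4276 0.4295 0.    ]
rest_mid top 0.75 [234.5 435.2] [ 0.5769 -0.0271  0.062 ]
rest_mid wrist 0.92 [404.6 223.5] [0.4313 0.4301 0.062 ]
vial_a side 0.46 [203.5 260.4] [ 0.6307 -0.0414  0.    ]
vial_a side 0.42 [200.1 339.3] [ 0.3848 -0.0048 -0.    ]
vial_a top 0.46 [230.8 436.8] [ 0.6399 -0.0333  0.    ]
vial_a top 0.41 [306.7 412.5] [0.389  0.0016 0.    ]
beaker side 0.7 [249.2 298.5] [ 0.5633  0.2026 -0.    ]
beaker top 0.73 [280.4 483.8] [ 0.5035 -0.167   0.    ]
beaker top 0.57 [239.9 345.7] [0.5591 0.2032 0.    ]
```

View pics/top0.png

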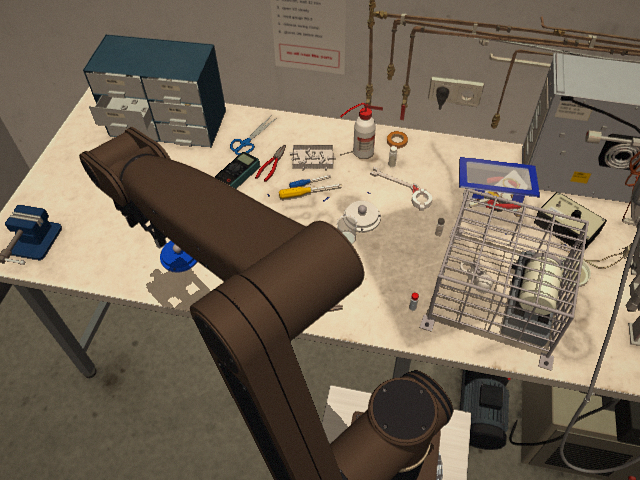

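View pics/side0.png

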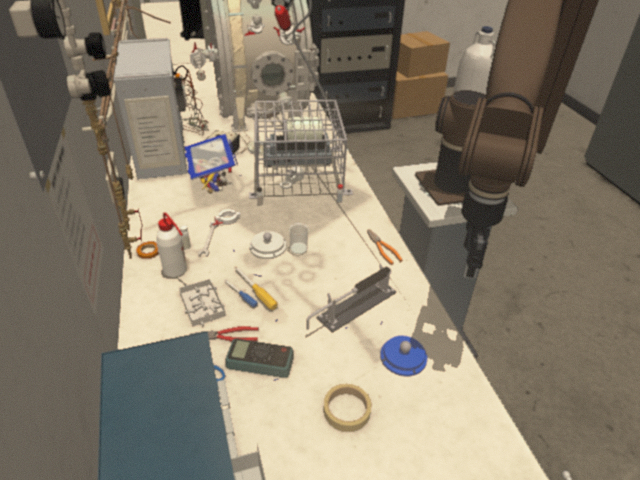

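The top view shows the cage at right with its front facing +y (feet at (427,323) and further back), the white ball mount at (361,215), vials at (440,227) and (414,300); the blue mount is a decoy. The side view shows the rod on its rest from (388,275) to the hook near (311,328), the head inside the cage near (292,178), and the beaker at (298,240).

Run:
```python
import cv2,numpy as np
s=cv2.imread("pics/side0.png");t=cv2.imread("pics/top0.png");w=cv2.imread("pics/wrist0.png")
a=cv2.resize(s[255:345,290:410],(400,300),interpolation=3)
b=cv2.resize(s[135:225,235:355],(400,300),interpolation=3)
c=cv2.resize(t[220:325,420:560],(400,300),interpolation=3)
d=cv2.resize(w,(400,300))
cv2.imwrite("pics/c1.png",np.vstack([np.hstack([a,b]),np.hstack([c,d])]))
```

```text
(no output)
```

View pics/c1.png

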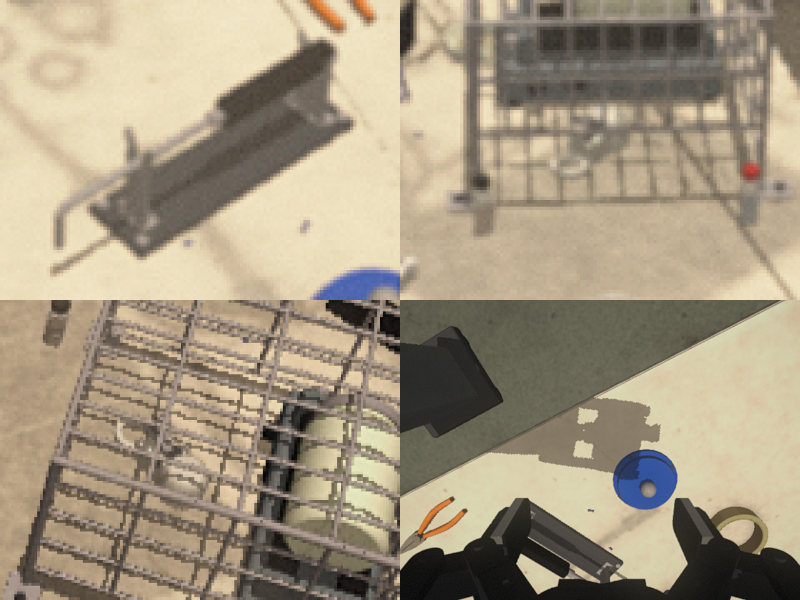

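Run:
```python
from h import *
np.set_printoptions(precision=4,suppress=True)
from scipy.spatial.transform import Rotation as R
st=ctrl.get_state();r=R.from_quat(st["tcp_rot"]).as_matrix();print("tool x,y axes",r[:,0],r[:,1],st["opening"],st["contact_force"])
P={n:ctrl.read_camera(n) for n in("side","top","wrist")}
s,t,w=P["side"],P["top"],P["wrist"]
print("bend",onz(s,(318.6,308),.062),"tip",onz(s,(328.5,307),.0225))
print("rodgrip tri",tri([s,w],[(280.5,374),(406.7,223.5)]))
for rc in [(195,253),(191,349)]: print("foot",onz(s,rc,.005))
for rc in [(323,427),(362,545)]: print("foot top",onz(t,rc,.005))
print("sock",tri([s,t],[(173.4,296.9),(279.7,482.9)]));print("ring",tri([s,t],[(184.4,285.1),(269.5,463.9)]))
print("ball",tri([s,t],[(235,267.9),(211,361.5)]))
for q in("rod_grip","rod_rest","beaker","vial_a","head_grip"):
  for n,p in P.items():
    for d in ctrl.masks_of(p,q)[:3]:
      print(q,n,round(d["conf"],2),np.round(d["extent"]),d["region"].sum())
      if q in("rod_grip","rod_rest") and n!="top":
        ys,xs=np.nonzero(d["region"]);(c,sz,an)=cv2.minAreaRect(np.c_[xs,ys].astype(np.float32));b=cv2.boxPoints((c,sz,an))
        print("  ",np.round(b,1).tolist())
```

```text
tool x,y axes [-0.8926  0.4509  0.    ] [ 0.4509  0.8926 -0.0001] 0.9988398644157994 [-0.5519 -0.2159  0.4435]
bend [0.611  0.5151 0.062 ] tip [0.6116 0.5089 0.0225]
rodgrip tri (array([0.4293, 0.4353, 0.0684]), [np.float64(0.0019170127844434857), np.float64(0.0019170127844435922)])
foot [ 0.6469 -0.0862  0.005 ]
foot [ 0.342  -0.0408  0.005 ]
foot top [ 0.3477 -0.0383  0.005 ]
foot top [ 0.3012 -0.317   0.005 ]
sock (array([ 0.4889, -0.1604,  0.0207]), [np.float64(0.0016166027556606811), np.float64(0.0016166027556607427)])
ring (array([ 0.5314, -0.1179,  0.0037]), [np.float64(0.006584148570512421), np.float64(0.006584148570512442)])
ball (array([0.6397, 0.1734, 0.0385]), [np.float64(0.0038634876244512256), np.float64(0.0038634876244512235)])
rod_grip side 0.67 [308. 267. 391. 331.] 624
   [[300.6000061035156, 319.8999938964844], [386.0, 263.0], [392.20001220703125, 272.20001220703125], [306.79998779296875, 329.20001220703125]]
rod_grip wrist 0.68 [195. 383. 296. 449.] 2382
   [[190.39999389648438, 403.6000061035156], [204.8000030517578, 380.1000061035156], [301.0, 438.8999938964844]
[... 162 characters left out ...]
[398.1000061035156, 291.6000061035156], [327.8999938964844, 334.29998779296875]]
rod_rest wrist 0.7 [207. 323. 353. 452.] 7481
   [[182.5, 364.6000061035156], [209.6999969482422, 322.3999938964844], [356.3999938964844, 416.79998779296875], [329.20001220703125, 459.0]]
beaker side 0.62 [291. 222. 308. 252.] 477
beaker side 0.16 [305. 267. 393. 330.] 550
beaker top 0.72 [338. 215. 355. 246.] 400
vial_a side 0.61 [337. 184. 340. 204.] 103
vial_a side 0.4 [256. 187. 266. 207.] 119
vial_a top 0.5 [434. 215. 445. 238.] 146
vial_a top 0.45 [409. 292. 419. 313.] 144
vial_a wrist 0.37 [195. 380. 294. 447.] 2479
head_grip side 0.57 [286. 165. 305. 188.] 182
head_grip top 0.96 [461. 262. 494. 288.] 307
```

servo_tool([
  [1,0.4,-0.5,0,1.3],
  [1,0.8,-1.0,0,2.6],
  [1,1.2,-1.6,-0.2,3.9],
  [1,1.6,-2.1,-0.3,5.2],
  [1,2.0,-2.7,-0.5,6.5],
  [1,2.4,-3.2,-0.6,7.8],
  [1,2.8,-3.8,-0.8,9.1],
  [1,3.1,-4.2,-0.8,10.3],
  [1,3.1,-4.2,-0.8,10.3],
  [1,3.1,-4.2,-0.8,10.3],
])

```text
time: 3.68
eef_pos: [0.4289, 0.4339, 0.1994]
tcp_rot: [-0.212, 0.977, 0.0, -0.0]
contact_force: [-0.3, 0.3, 0.3]
opening: 1.002
```

Run:
```python
from h import *
np.set_printoptions(precision=4,suppress=True)
from scipy.spatial.transform import Rotation as R
st=ctrl.get_state();r=R.from_quat(st["tcp_rot"]).as_matrix();print(st["time"],st["eef_pos"],"yaw of tool y",np.degrees(np.arctan2(r[1,1],r[0,1])),st["qpos"])
P={n:ctrl.read_camera(n) for n in("wrist","top")}
for n,p in P.items(): save(p,n+"1.png")
Z=dict(head_grip=.013,socket=.015,vial_ring=.004,ball=.037,rod_grip=.062,hook_tip=.0225,rod_rest=0,rest_mid=.062,vial_a=0,beaker=0,mill_guard=0)
for q,z in Z.items():
    for n,p in P.items():
        for d in ctrl.landmark_of(p,q)[:3]:
            print(q,n,round(d["conf"],2),np.round(d["centre"],1),onz(p,d["centre"],z))
a=cv2.imread("pics/wrist1.png");b=cv2.imread("pics/top1.png")
cv2.imwrite("pics/c2.png",np.vstack([cv2.resize(a,(400,300)),cv2.resize(b,(400,300))]))
```

```text
3.6833 [0.4289 0.4339 0.1994] yaw of tool y 114.47456638936944 [ 0.6249  0.1727  1.7714  0.0005  1.1973 -1.3733]
head_grip top 0.85 [272.  478.2] [ 0.5173 -0.1495  0.013 ]
socket top 0.61 [279.7 482.7] [ 0.4946 -0.1617  0.015 ]
vial_ring top 0.65 [270.2 463.1] [ 0.5215 -0.1124  0.004 ]
ball wrist 0.74 [293.9 531.9] [0.4198 0.6243 0.037 ]
ball top 0.84 [213.2 357.7] [0.6269 0.184  0.037 ]
ball top 0.77 [247.8 175.5] [0.4165 0.6253 0.037 ]
rod_grip wrist 0.95 [224.3 315. ] [0.4326 0.4288 0.062 ]
rod_grip top 0.57 [253.3 248.7] [0.4215 0.4266 0.062 ]
hook_tip wrist 0.78 [405.2 316.6] [0.6133 0.5104 0.0225]
hook_tip top 0.72 [250.9 248.1] [0.4551 0.4428 0.0225]
rod_rest wrist 0.63 [201.4 317. ] [0.4302 0.4284 0.    ]
rod_rest top 0.67 [263. 251.] [0.4343 0.4313 0.    ]
rest_mid wrist 0.95 [223.6 316.6] [0.4317 0.4296 0.062 ]
rest_mid top 0.96 [249.4 246.1] [0.4318 0.4366 0.062 ]
vial_a top 0.49 [233.6 435.4] [ 0.6295 -0.0306 -0.    ]
vial_a top 0.44 [304.5 412.2] [0.3951 0.0031 0.    ]
vial_a top 0.43 [274.1 474.9] [ 0.5184 -0.1435 -0.    ]
beaker wrist 0.82 [232.4  29.6] [0.5635 0.2041 0.    ]
beaker top 0.25 [211.5 360.5] [0.665  0.1818 0.    ]
mill_guard top 0.96 [277.5 444.5] [ 0.4919 -0.0679 -0.    ]
```

View pics/c2.png

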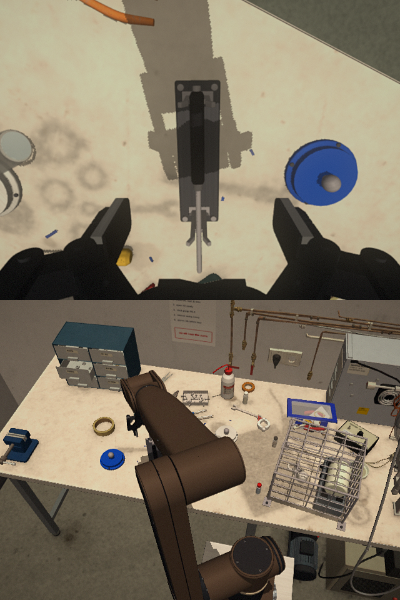

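The wrist view shows the rod in its rest, vertical in the picture (handle middle at (315,224) full-scale), centred between the open fingers; the blue mount is clear to the right.

servo_tool([
  [1,0.07,-0.12,-0.5,0],
  [1,0.07,-0.12,-1.1,0],
  [1,0.07,-0.12,-1.8,0],
  [1,0.07,-0.12,-2.5,0],
  [1,0.07,-0.12,-3.2,0],
  [1,0.07,-0.12,-3.7,0],
  [1,0.07,-0.12,-3.9,0],
  [1,0.07,-0.12,-3.9,0],
  [0,0.07,-0.12,-3.9,0],
  [0,0.07,-0.12,-3.9,0],
], grip_force=70)

```text
time: 5.72
eef_pos: [0.4324, 0.4306, 0.0454]
tcp_rot: [-0.214, 0.977, 0.001, 0.002]
contact_force: [0.1, -0.0, 0.7]
opening: 0.747
```

servo_tool([
  [0,0,0,0,0],
  [0,0,0,0,0],
  [0,0,0,0,0],
  [0,0,0,0,0],
  [0,0,0,0,0],
  [0,0,0,0,0],
  [0,0,0,0.1,0],
  [0,0,0,0.2,0],
  [0,0,0,0.3,0],
  [0,0,0,0.3,0],
])

```text
time: 6.55
eef_pos: [0.4325, 0.4307, 0.0578]
tcp_rot: [-0.214, 0.977, 0.001, 0.002]
contact_force: [-0.0, -0.9, -1.7]
opening: 0.173
```

servo_tool([
  [0,0,0,0.6,0],
  [0,0,0,1.2,0],
  [0,0,0,1.8,0],
  [0,0,0,2.1,-1.2],
  [0,0,-0.2,2.1,-2.6],
  [0,0,-0.5,2.1,-4],
  [0,0.1,-0.9,2.1,-5.4],
  [0,0.2,-1.3,2.1,-6.8],
  [0,0.2,-1.8,2.1,-8.2],
  [0,0.3,-2.3,2.1,-9.6],
])

```text
time: 7.38
eef_pos: [0.4437, 0.3379, 0.1413]
tcp_rot: [0.205, 0.979, -0.0, 0.001]
contact_force: [0.5, 0.8, -1.5]
opening: 0.174
```

servo_tool([
  [0,0,-0.5,0,-1.4],
  [0,0.1,-1.0,0,-2.8],
  [0,0.1,-1.5,0,-4.2],
  [0,0.1,-2.0,0,-5.6],
  [0,0.2,-2.5,0,-7],
  [0,0.2,-3.1,0,-8.4],
  [0,0.2,-3.7,0,-9.6],
  [0,0.2,-4.1,0,-10],
  [0,0.2,-4.4,0,-10],
  [0,0.2,-4.4,0,-10],
])

```text
time: 8.22
eef_pos: [0.4515, 0.1602, 0.141]
tcp_rot: [0.6, 0.8, -0.001, 0.001]
contact_force: [-0.2, 0.5, -1.0]
opening: 0.173
```

```bash
cat >> h.py <<'E'
np.set_printoptions(precision=4,suppress=True)
from scipy.spatial.transform import Rotation as R
def state():
    st=ctrl.get_state();r=R.from_quat(st["tcp_rot"]).as_matrix();print(round(st["time"],2),st["eef_pos"],"tool y yaw %.2f"%np.degrees(np.arctan2(r[1,1],r[0,1])),"q",st["qpos"],"F",st["contact_force"],round(st["opening"],3));return st
def show(P,Z):
    for q,z in Z.items():
        for n,p in P.items():
            for d in ctrl.landmark_of(p,q)[:2]: print(q,n,round(d["conf"],2),np.round(d["centre"],1),onz(p,d["centre"],z))
E
python3 - <<'E'
from h import *
st=state()
P={n:ctrl.read_camera(n) for n in("wrist","top","side")}
for n,p in P.items(): save(p,n+"2.png")
show(P,dict(vial_ring=.004,socket=.015,hook_tip=st["eef_pos"][2]-.0229))
a=cv2.imread("pics/wrist2.png");b=cv2.imread("pics/top2.png");c=cv2.imread("pics/side2.png")
cv2.imwrite("pics/c3.png",np.vstack([cv2.resize(a,(400,300)),cv2.resize(c[120:300,220:460],(400,300))]))
E
```

```text
8.22 [0.4515 0.1602 0.141 ] tool y yaw 16.25 q [ 0.1306 -0.0544  2.1249 -0.0039  1.0713 -0.1512] F [-0.1968  0.4962 -0.98  ] 0.173
vial_ring top 0.83 [266.1 463.4] [ 0.5346 -0.1122  0.004 ]
vial_ring side 0.81 [179.4 282. ] [ 0.5389 -0.1586  0.004 ]
socket wrist 0.28 [335.1 325.7] [0.4784 0.0759 0.015 ]
socket top 0.9 [281.1 484. ] [ 0.491  -0.1652  0.015 ]
socket side 0.62 [175.9 302.1] [ 0.4727 -0.148   0.015 ]
hook_tip top 0.54 [242.8 435.7] [ 0.5069 -0.0279  0.1181]
hook_tip side 0.75 [169.3 298.8] [ 0.5112 -0.0239  0.1181]
```

View pics/c3.png

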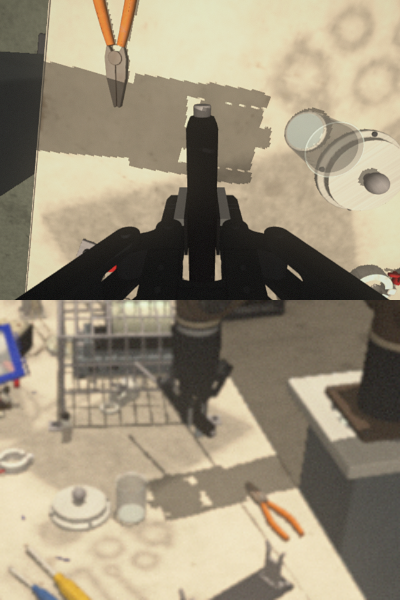

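Wrist view: handle gripped squarely, beaker and mount clear at right. Side crop: the rod points into the guard front; ring visible below the wires near (283,180). I'll fit the head's outline on zooms.

```bash
cat > fit.py <<'E'
from h import *
def draw(p,img,x0,y0,k,ring,sock):
    im=cv2.resize(img[y0:y0+50,x0:x0+66],None,fx=k,fy=k,interpolation=cv2.INTER_CUBIC)
    for (c,r,zs,col) in ((ring,.0185,(.008,),(0,0,255)),(ring,.012,(.008,),(0,255,255)),(sock,.0215,(.0345,0),(255,0,0))):
        for z in zs:
            pts=[proj(p,(c[0]+r*np.cos(a),c[1]+r*np.sin(a),z)) for a in np.linspace(0,6.283,40)]
            cv2.polylines(im,[np.array([[(u-x0+.5)*k,(v-y0+.5)*k] for v,u in pts]).astype(int)],1,col,1)
    return im
def raw(img,x0,y0,k): return cv2.resize(img[y0:y0+50,x0:x0+66],None,fx=k,fy=k,interpolation=cv2.INTER_CUBIC)
E
python3 - <<'E'
from fit import *
s=ctrl.read_camera("side");t=ctrl.read_camera("top")
S=[cv2.imread(f"pics/side{i}.png") for i in(0,)][0]
T=np.mean([cv2.imread(f"pics/top{i}.png").astype(float) for i in(0,1,2)],0).astype(np.uint8)
print(np.abs(s["extrinsics"]).sum())
ring=np.array([.529,-.119]);u=np.array([.7,.714]);sock=ring-.066*u
k=6
cv2.imwrite("pics/c4.png",np.vstack([np.hstack([raw(S,262,155,k),draw(s,S,262,155,k,ring,sock)]),np.hstack([raw(T,448,246,k),draw(t,T,448,246,k,ring,sock)])]))
E
```

```text
8.306732472344693
```

View pics/c4.png

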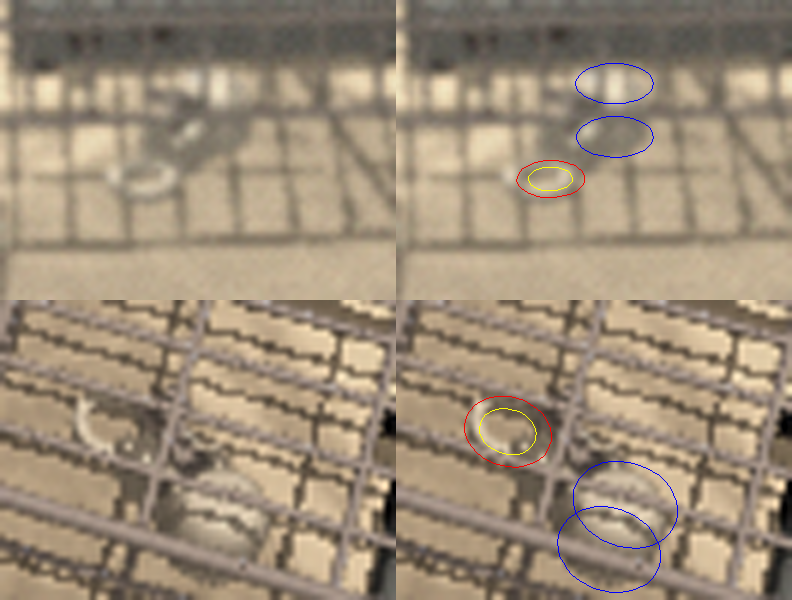

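Side zoom: ring centred at about (286,184) full-scale; top zoom: ring at about (466,268). The model fits within roughly 1–2 px, so ring ≈ (0.531, −0.122).

servo_tool([
  [0,0,0,-0.5,0],
  [0,0,0,-1.1,0],
  [0,0,0,-1.7,0],
  [0,0,0,-2.2,0],
  [0,0,0,-2.45,0],
  [0,0,0,-2.55,0],
  [0,0,0,-2.55,0],
  [0,0.1,-0.3,-2.55,0],
  [0,0.2,-0.7,-2.55,0],
  [0,0.3,-1.1,-2.55,0],
])

```text
time: 9.75
eef_pos: [0.4654, 0.1179, 0.0411]
tcp_rot: [0.598, 0.801, 0.0, 0.003]
contact_force: [0.1, -0.3, -1.7]
opening: 0.169
```

servo_tool([
  [0,0.1,-0.3,0,0],
  [0,0.2,-0.6,0,0],
  [0,0.25,-0.9,0,0],
  [0,0.3,-1.1,0,0],
  [0,0.3,-1.15,0,0],
  [0,0.3,-1.15,0,0],
  [0,0.3,-1.15,0,0],
  [0,0.3,-1.15,0,0],
  [0,0.3,-1.15,0,0],
  [0,0.3,-1.15,0,0],
])

```text
time: 10.58
eef_pos: [0.4772, 0.0723, 0.041]
tcp_rot: [0.598, 0.801, 0.0, 0.002]
contact_force: [0.1, 0.2, -0.6]
opening: 0.181
```

Run:
```python
from fit import *
st=state()
s=ctrl.read_camera("side");t=ctrl.read_camera("top");save(s,"side3.png");save(t,"top3.png")
P=dict(top=t,side=s);show(P,dict(vial_ring=.004,hook_tip=st["eef_pos"][2]-.0229))
S=cv2.imread("pics/side3.png");T=cv2.imread("pics/top3.png")
ring=np.array([.531,-.122]);u=np.array([.7,.714]);sock=ring-.066*u
k=6
cv2.imwrite("pics/c5.png",np.vstack([np.hstack([raw(S,262,155,k),draw(s,S,262,155,k,ring,sock)]),np.hstack([raw(T,448,246,k),draw(t,T,448,246,k,ring,sock)])]))
```

```text
10.58 [0.4772 0.0723 0.041 ] tool y yaw 16.52 q [-0.0589  0.1163  2.1673 -0.0033  0.8537 -0.3451] F [ 0.1158  0.2466 -0.6498] 0.181
vial_ring top 0.88 [268.9 465.9] [ 0.5271 -0.1192  0.004 ]
vial_ring side 0.7 [183.3 284.6] [ 0.5352 -0.1332  0.004 ]
hook_tip top 0.47 [267.2 464.4] [ 0.5214 -0.1133  0.0181]
hook_tip side 0.56 [184.  282.4] [ 0.5471 -0.1088  0.0181]
```

View pics/c5.png

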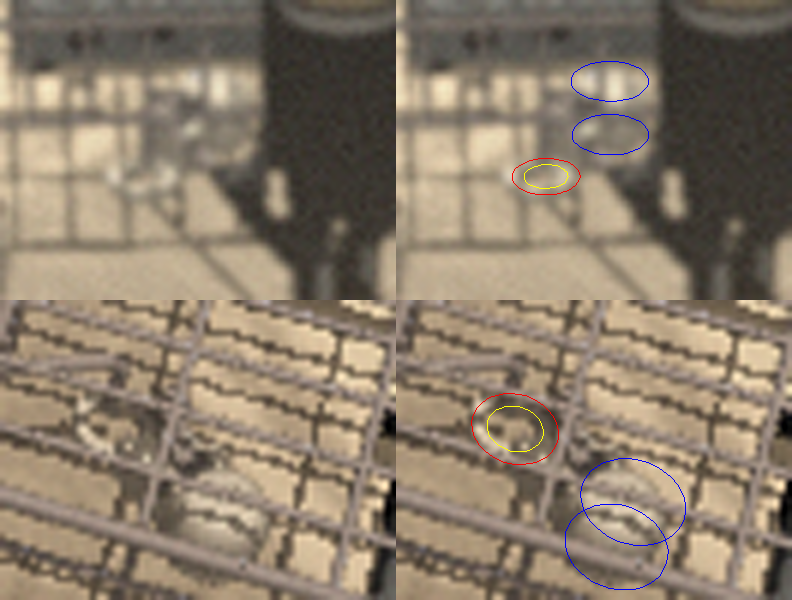

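Run:
```python
from fit import *
t=ctrl.read_camera("top");s=ctrl.read_camera("side")
h=np.array([.534,-.1195])
for z in(.0576,.018,.004):
  for n,p,x0,y0,o in(("top",t,448,246,300),("side",s,262,155,0)):
    v,u=proj(p,(*h,z));print(z,n,(u-x0+.5)*6,(v-y0+.5)*6+o)
# ring centre in world implied by zoom pixel
print("ring top",onz(t,((430-300)/6+246-.5,116/6+448-.5),.004)," side",onz(s,(178/6+155-.5,143/6+262-.5),.008))
print("bend top",onz(t,((362-300)/6+246-.5,119/6+448-.5),.0576))
```

```text
0.0576 top 134.63977411570602 355.0881110128754
0.0576 side 143.67976274479622 100.94376861316914
0.018 top 118.01350105262475 409.0157246961468
0.018 side 145.24060843115376 163.90459715149836
0.004 top 112.29490492877915 427.56409337789216
0.004 side 145.7813895808148 185.71843149665227
ring top [ 0.533  -0.1212  0.004 ]  side [ 0.5351 -0.1213  0.008 ]
bend top [ 0.5291 -0.1133  0.0576]
```

Hook and ring agree within about 2 mm in both views (ring ≈ (0.534,−0.121)). Lowering the hook into the bore.

servo_tool([
  [0,0,-0.04,0,0],
  [0,0,-0.04,-0.05,0],
  [0,0,-0.04,-0.1,0],
  [0,0,-0.04,-0.15,0],
  [0,0,-0.04,-0.2,0],
  [0,0,-0.04,-0.25,0],
  [0,0,-0.04,-0.3,0],
  [0,0,-0.04,-0.35,0],
  [0,0,-0.04,-0.38,0],
  [0,0,-0.04,-0.38,0],
])

```text
time: 11.82
eef_pos: [0.4771, 0.0703, 0.0255]
tcp_rot: [0.598, 0.801, -0.0, 0.002]
contact_force: [0.9, -0.1, -1.7]
opening: 0.176
```

servo_tool([
  [0,-0.02,0.1,0,0],
  [0,-0.04,0.2,0,0],
  [0,-0.06,0.3,0,0],
  [0,-0.08,0.4,0,0],
  [0,-0.1,0.55,0,0],
  [0,-0.13,0.7,0,0],
  [0,-0.16,0.85,0,0],
  [0,-0.2,1.0,0,0],
  [0,-0.23,1.15,0,0],
  [0,-0.26,1.3,0,0],
])

```text
time: 12.65
eef_pos: [0.4665, 0.123, 0.0255]
tcp_rot: [0.598, 0.801, -0.0, 0.002]
contact_force: [-0.1, -1.4, -0.4]
opening: 0.175
```

Run:
```python
from fit import *
st=state()
P={n:ctrl.read_camera(n) for n in("top","side")}
show(P,dict(vial_ring=.004,socket=.015))
for n,p in P.items(): save(p,n+"4.png")
a=cv2.imread("pics/top4.png");b=cv2.imread("pics/side4.png")
cv2.imwrite("pics/c6.png",np.vstack([cv2.resize(a[200:320,400:560],(400,300),interpolation=3),cv2.resize(b[135:255,235:395],(400,300),interpolation=3)]))
```

```text
12.65 [0.4665 0.123  0.0255] tool y yaw 16.50 q [ 0.0487  0.1465  2.1705 -0.0041  0.8212 -0.2366] F [-0.0531 -1.4109 -0.3682] 0.175
vial_ring top 0.75 [268.5 447.4] [ 0.5186 -0.0723  0.004 ]
vial_ring side 0.66 [188.5 291.9] [ 0.5183 -0.0973  0.004 ]
socket top 0.75 [270.9 474.2] [ 0.5172 -0.139   0.015 ]
socket top 0.32 [270.7 444.2] [ 0.5022 -0.064   0.015 ]
socket side 0.8 [181.2 293.8] [ 0.5066 -0.122   0.015 ]
socket side 0.2 [205.  260.4] [ 0.6348 -0.0119  0.015 ]
```

View pics/c6.png

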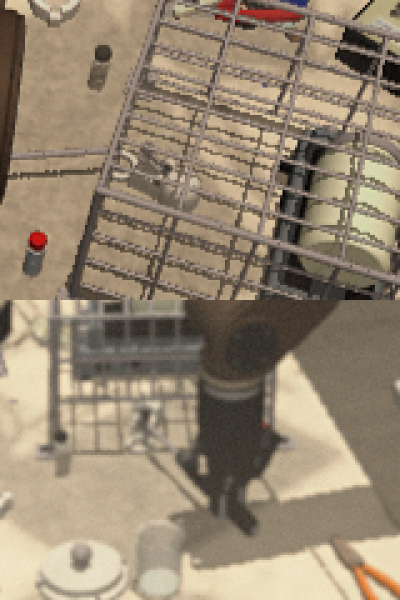

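The top crop shows the hook in the ring and the head trailing it toward the front (ring at about (449,265)); vials untouched. Continuing the draw.

servo_tool([
  [0,-0.02,0.15,0,0],
  [0,-0.04,0.3,0,0],
  [0,-0.06,0.5,0,0],
  [0,-0.08,0.7,0,0],
  [0,-0.1,0.9,0,0],
  [0,-0.13,1.1,0,0],
  [0,-0.16,1.3,0,0],
  [0,-0.2,1.5,0,0],
  [0,-0.23,1.7,0,0],
  [0,-0.26,1.9,0,0],
])

```text
time: 13.78
eef_pos: [0.4562, 0.1992, 0.0255]
tcp_rot: [0.598, 0.801, 0.0, 0.002]
contact_force: [-0.0, -1.5, -1.4]
opening: 0.179
```

servo_tool([
  [0,-0.02,0.15,0,0],
  [0,-0.04,0.3,0,0],
  [0,-0.06,0.5,0,0],
  [0,-0.08,0.7,0,0],
  [0,-0.1,0.9,0,0],
  [0,-0.13,1.1,0,0],
  [0,-0.16,1.3,0,0],
  [0,-0.18,1.5,0,0],
  [0,-0.19,1.6,0,0],
  [0,-0.19,1.6,0,0],
])

```text
time: 14.62
eef_pos: [0.4485, 0.2643, 0.0256]
tcp_rot: [0.598, 0.802, 0.0, 0.002]
contact_force: [-0.5, 0.4, -1.3]
opening: 0.171
```

Run:
```python
from fit import *
st=state()
P={n:ctrl.read_camera(n) for n in("top","side")}
show(P,dict(vial_ring=.004,head_grip=.013,socket=.015))
for n,p in P.items(): save(p,n+"5.png")
a=cv2.imread("pics/top5.png");b=cv2.imread("pics/side5.png")
cv2.imwrite("pics/c7.png",np.vstack([cv2.resize(a[200:320,360:520],(400,300),interpolation=3),cv2.resize(b[135:255,235:395],(400,300),interpolation=3)]))
```

```text
14.62 [0.4485 0.2643 0.0256] tool y yaw 16.56 q [ 0.339   0.2222  2.0796 -0.0043  0.8368  0.0529] F [-0.4534  0.357  -1.331 ] 0.171
vial_ring top 0.55 [265.3 390.7] [0.4987 0.0726 0.004 ]
vial_ring side 0.75 [216.5 307.5] [0.5045 0.0635 0.004 ]
head_grip top 0.62 [263.  407.7] [0.5085 0.0304 0.013 ]
head_grip side 0.73 [205.1 302.9] [0.5075 0.0147 0.013 ]
socket top 0.74 [255.5 404.7] [0.5291 0.0411 0.015 ]
socket top 0.56 [264.3 419. ] [0.5089 0.0014 0.015 ]
socket side 0.52 [202.  300.3] [ 0.5122 -0.0006  0.015 ]
```

View pics/c7.png

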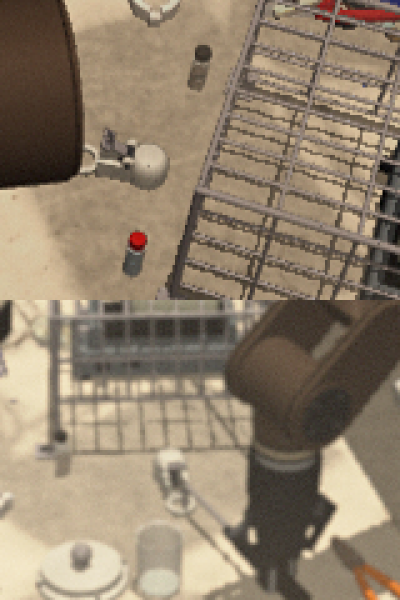

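Top crop: the whole head is out in front (ring ≈ (391,265), nose ≈ (419,264)), vials standing; side crop shows the beaker and mount clear. Unhook, lift and take the rod back.

servo_tool([
  [0,0,-0.1,0,0],
  [0,0,-0.1,0.1,0],
  [0,0,-0.1,0.4,0],
  [0,0,-0.1,0.9,0],
  [0,0,-0.1,1.5,0],
  [0,0,-0.1,2.1,0],
  [0,0,0,2.6,1],
  [0,0,0.3,2.9,2.2],
  [0,0,0.6,2.9,3.5],
  [0,0,0.9,2.9,4.8],
])

```text
time: 15.85
eef_pos: [0.4497, 0.2998, 0.1446]
tcp_rot: [0.417, 0.909, 0.002, 0.004]
contact_force: [-0.4, -1.1, -2.1]
opening: 0.177
```

servo_tool([
  [0,0,0.3,0,1.4],
  [0,-0.1,0.7,0,2.8],
  [0,-0.1,1.1,0,4.2],
  [0,-0.2,1.5,0,5.6],
  [0,-0.2,1.9,0,7],
  [0,-0.3,2.3,0,8.4],
  [0,-0.3,2.7,0,9.8],
  [0,-0.4,3.0,0,11.2],
  [0,-0.4,3.2,0,12.6],
  [0,-0.4,3.2,0,13.9],
])

```text
time: 16.68
eef_pos: [0.4336, 0.4293, 0.1459]
tcp_rot: [-0.18, 0.984, 0.005, 0.002]
contact_force: [0.2, -0.4, -1.5]
opening: 0.172
```

servo_tool([
  [0,0,0,0,0.6],
  [0,0,0,0,0.6],
  [0,0,0,0,0.6],
  [0,0,0,0,0.6],
  [0,0,0,-0.2,0.6],
  [0,0,0,-0.4,0.6],
  [0,0,0,-0.6,0.6],
  [0,0,0,-0.7,0.6],
  [0,0,0,-0.7,0.6],
  [0,0,0,-0.7,0.6],
])

```text
time: 17.52
eef_pos: [0.4332, 0.429, 0.117]
tcp_rot: [-0.205, 0.979, 0.004, 0.001]
contact_force: [0.9, 0.7, -1.3]
opening: 0.174
```

Run:
```python
from h import *
st=state();e=st["eef_pos"]
print("units to rest",(np.array([.4325,.4307,.0454])-e)/.04)
P={n:ctrl.read_camera(n) for n in("wrist","top")}
save(P["top"],"top6.png");save(P["wrist"],"wrist6.png")
show({"wrist":P["wrist"]},dict(rod_grip=e[2]+.0166,hook_tip=e[2]-.0229))
show({"top":P["top"]},dict(vial_ring=.004,head_grip=.013,socket=.015,ball=.037))
```

```text
17.52 [0.4332 0.429  0.117 ] tool y yaw 113.68 q [ 0.6116  0.2578  1.8331  0.0077  1.0447 -1.3764] F [ 0.9302  0.6722 -1.2619] 0.174
units to rest [-0.017   0.0418 -1.7892]
rod_grip wrist 0.85 [334.3 326.5] [0.4302 0.4284 0.1336]
vial_ring top 0.85 [266.9 393.6] [0.4952 0.0645 0.004 ]
vial_ring top 0.31 [277.2 445.3] [ 0.4905 -0.0695  0.004 ]
head_grip top 0.58 [265.3 408.9] [0.5019 0.0264 0.013 ]
socket top 0.93 [263.4 418.6] [0.5115 0.0027 0.015 ]
socket top 0.74 [231.8 436.1] [ 0.624 -0.031  0.015]
ball top 0.85 [208.6 362. ] [0.6453 0.1755 0.037 ]
ball top 0.75 [243.9 178.1] [0.4298 0.6232 0.037 ]
```

servo_tool([
  [0,0,0.04,0,0.2],
  [0,0,0.04,-0.2,0.2],
  [0,-0.02,0.04,-0.5,0.2],
  [0,-0.02,0.04,-0.8,0.2],
  [0,-0.02,0.04,-1.1,0.2],
  [0,-0.02,0.04,-1.35,0.2],
  [0,-0.02,0.04,-1.55,0.2],
  [0,-0.02,0.04,-1.7,0.2],
  [0,-0.02,0.04,-1.78,0.2],
  [0,-0.02,0.04,-1.78,0.2],
])

```text
time: 18.75
eef_pos: [0.433, 0.4311, 0.047]
tcp_rot: [-0.214, 0.977, 0.005, 0.002]
contact_force: [-0.3, 0.3, -0.6]
opening: 0.173
```

servo_tool([
  [0,0,0,-0.03,0],
  [1,0,0,-0.03,0],
  [1,0,0,-0.03,0],
  [1,0,0,-0.03,0],
  [1,0,0,-0.03,0],
  [1,0,0,-0.03,0],
  [1,0,0,0.3,0],
  [1,0,0,1.1,0],
  [1,0,0,2.0,0],
  [1,0,0,2.9,0],
])

```text
time: 19.58
eef_pos: [0.4326, 0.4308, 0.1646]
tcp_rot: [-0.214, 0.977, 0.004, 0.002]
contact_force: [0.7, 0.3, -0.2]
opening: 0.999
```

Run:
```python
from h import *
st=state()
P={n:ctrl.read_camera(n) for n in("wrist","top","side")}
for n,p in P.items(): save(p,n+"7.png")
show({"wrist":P["wrist"]},dict(rod_grip=.062,hook_tip=.0225,rest_mid=.062))
show({n:P[n] for n in("top","side")},dict(vial_ring=.004,head_grip=.013,socket=.015,lever_pad=.0495,ball=.037))
a,b=cv2.imread("pics/wrist7.png"),cv2.imread("pics/side7.png")
cv2.imwrite("pics/c8.png",np.hstack([cv2.resize(a,(400,300)),cv2.resize(b[165:345,260:420],(400,450),interpolation=3)[:300] ]))
```

```text
19.58 [0.4326 0.4308 0.1646] tool y yaw 114.69 q [ 0.6145  0.204   1.8023  0.0074  1.1285 -1.3903] F [ 0.6981  0.3258 -0.2106] 0.999
rod_grip wrist 0.79 [235.3 321. ] [0.4319 0.4295 0.062 ]
rest_mid wrist 0.86 [236.2 324.5] [0.4315 0.4318 0.062 ]
rest_mid wrist 0.22 [236.3 323.5] [0.4318 0.4312 0.062 ]
vial_ring top 0.56 [264.9 391.8] [0.5005 0.07   0.004 ]
vial_ring side 0.73 [214.7 308.6] [0.4991 0.0553 0.004 ]
head_grip top 0.73 [263.1 407.8] [0.5082 0.0301 0.013 ]
head_grip side 0.77 [204.6 305.4] [0.4994 0.0138 0.013 ]
head_grip side 0.47 [236.4 267.6] [0.6395 0.143  0.013 ]
socket top 0.57 [265.1 422.8] [ 0.5084 -0.0085  0.015 ]
socket top 0.52 [253.2 249.8] [0.454  0.4387 0.015 ]
socket side 0.6 [299.8 367.4] [0.4448 0.4469 0.015 ]
socket side 0.54 [202.  303.6] [0.5023 0.0017 0.015 ]
lever_pad top 0.58 [256.5 405.9] [0.5014 0.0377 0.0495]
lever_pad top 0.38 [211.6 364.1] [0.6256 0.1668 0.0495]
ball top 0.85 [211.7 361.2] [0.634  0.1757 0.037 ]
ball top 0.83 [246.1 174.6] [0.4212 0.6296 0.037 ]
ball side 0.81 [340.3 406.8] [0.4085 0.6049 0.037 ]
ball side 0.72 [247.1 298.9] [0.5698 0.2375 0.037 ]
```

View pics/c8.png

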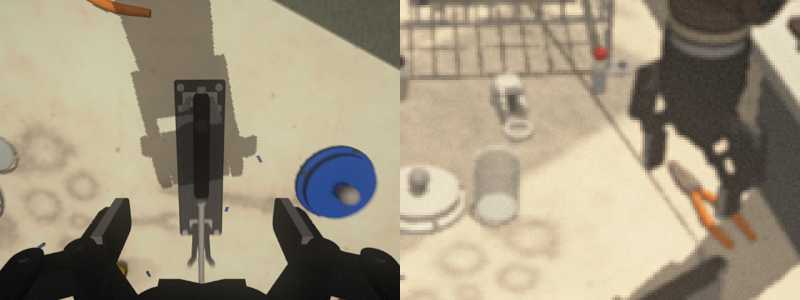

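The wrist view shows the rod lying in its rest again (handle middle (322,236)); the side crop shows the head upright, lever up, ring toward the camera, all glass standing. Next the head.

servo_tool([
  [1,0.1,-0.5,0,-1.4],
  [1,0.2,-1.2,0,-2.8],
  [1,0.3,-1.9,0,-4.2],
  [1,0.4,-2.6,0,-5.6],
  [1,0.6,-3.3,0,-7],
  [1,0.7,-4.0,0,-8.4],
  [1,0.8,-4.7,0,-9.8],
  [1,0.9,-5.4,0,-11.2],
  [1,1.0,-6.1,0,-12.6],
  [1,1.2,-6.8,0,-14],
])

```text
time: 21.22
eef_pos: [0.4806, 0.1579, 0.1629]
tcp_rot: [0.388, 0.922, 0.003, 0.004]
contact_force: [1.1, 0.5, -0.5]
opening: 1.002
```

servo_tool([
  [1,0.1,-0.6,0,-1.4],
  [1,0.2,-1.2,0,-2.8],
  [1,0.3,-1.8,0,-4.2],
  [1,0.4,-2.4,0,-5.6],
  [1,0.5,-2.9,0,-7],
  [1,0.6,-3.2,0,-8.1],
  [1,0.6,-3.3,0,-8.1],
  [1,0.6,-3.3,0,-8.1],
  [1,0.6,-3.3,0,-8.1],
  [1,0.6,-3.3,0,-8.1],
])

```text
time: 22.05
eef_pos: [0.5043, 0.0266, 0.1628]
tcp_rot: [0.682, 0.731, 0.001, 0.005]
contact_force: [-0.1, 0.9, 0.3]
opening: 0.998
```

Run:
```python
from h import *
st=state()
p=ctrl.read_camera("wrist");save(p,"wrist8.png");show({"wrist":p},dict(vial_ring=.004,head_grip=.013,socket=.015,lever_pad=.0495))
p=ctrl.read_camera("wrist");show({"wrist":p},dict(vial_ring=.004,head_grip=.013,socket=.015))
```

```text
22.05 [0.5043 0.0266 0.1628] tool y yaw 3.99 q [-0.1465 -0.0268  2.0545 -0.0043  1.105  -0.2142] F [-0.1007  0.9059  0.3062] 0.998
vial_ring wrist 0.68 [161.1 329.8] [0.5082 0.0676 0.004 ]
vial_ring wrist 0.41 [  2.8 577.6] [0.6654 0.1832 0.004 ]
head_grip wrist 0.68 [214.  323.6] [0.5062 0.0288 0.013 ]
socket wrist 0.89 [248.3 317.1] [0.503  0.0015 0.015 ]
lever_pad wrist 0.98 [204.6 327.1] [0.5069 0.0454 0.0495]
vial_ring wrist 0.79 [159.5 331.9] [0.51   0.0686 0.004 ]
head_grip wrist 0.74 [213.9 323.6] [0.5064 0.0286 0.013 ]
socket wrist 0.84 [250.4 318.3] [ 0.5042 -0.0004  0.015 ]
```

View pics/wrist8.png

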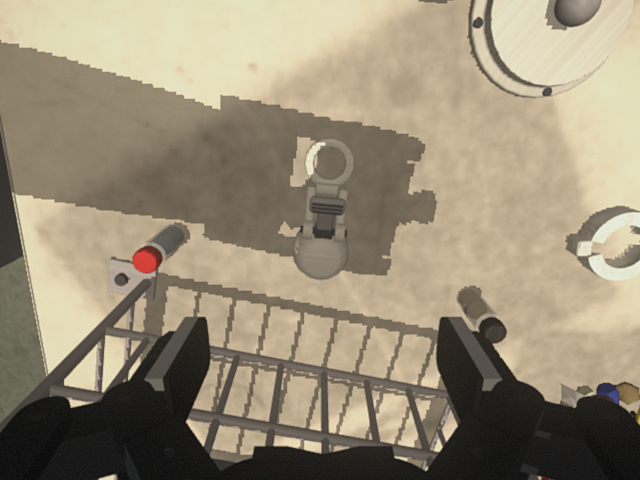

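The wrist view shows the head at centre: ring (330,160), nose (319,250), lever pad up at (327,205); vials at (147,260) and (490,330) stand clear of the finger paths.

servo_tool([
  [1,0.04,0.08,0,-1.2],
  [1,0.04,0.08,-0.5,-1.6],
  [1,0.04,0.08,-1.1,-1.6],
  [1,0.04,0.08,-1.8,-1.6],
  [1,0.04,0.08,-2.5,-1.6],
  [1,0.04,0.08,-3.1,-1.6],
  [1,0.04,0.08,-3.6,-1.6],
  [1,0.04,0.08,-3.9,-1.6],
  [1,0.04,0.08,-3.98,-1.6],
  [1,0.04,0.08,-3.98,-1.6],
])

```text
time: 23.33
eef_pos: [0.5058, 0.0293, 0.003]
tcp_rot: [0.732, 0.681, 0.0, 0.004]
contact_force: [0.7, -0.0, -0.3]
opening: 1.001
```

servo_tool([
  [0,0,0,0,0],
  [0,0,0,0,0],
  [0,0,0,0,0],
  [0,0,0,0,0],
  [0,0,0,0,0],
  [0,0,0,0,0],
  [0,0,0,0,0],
  [0,0,0,0,0],
  [0,0,0,0,0],
  [0,0,0,0,0],
], grip_force=50)

```text
time: 24.17
eef_pos: [0.5067, 0.0292, 0.0043]
tcp_rot: [0.732, 0.681, 0.0, 0.005]
contact_force: [-1.5, -0.4, 6.7]
opening: 0.346
```

servo_tool([
  [0,0,0,0.3,0],
  [0,0,0,0.8,0],
  [0,0,0,1.5,0],
  [0,0,0,2.3,0],
  [0,0.1,0.2,3.1,-1],
  [0,0.3,0.5,3.7,-2.2],
  [0,0.6,0.9,3.9,-3.5],
  [0,0.9,1.4,3.9,-4.8],
  [0,1.2,1.9,3.9,-6.1],
  [0,1.5,2.3,3.9,-7.4],
])

```text
time: 25.0
eef_pos: [0.5665, 0.1225, 0.1597]
tcp_rot: [0.911, 0.411, -0.001, 0.005]
contact_force: [0.3, -0.6, -1.7]
opening: 0.343
```

servo_tool([
  [0,0.1,0.2,0,-1.3],
  [0,0.3,0.4,0,-2.6],
  [0,0.4,0.5,0,-3.8],
  [0,0.4,0.5,0,-3.8],
  [0,0.4,0.5,0,-3.8],
  [0,0.4,0.5,0,-3.8],
  [0,0.4,0.5,0,-3.8],
  [0,0.4,0.5,0,-3.8],
  [0,0.4,0.5,0,-3.8],
  [0,0.4,0.5,0,-3.8],
])

```text
time: 25.83
eef_pos: [0.5824, 0.1422, 0.1598]
tcp_rot: [0.967, 0.255, -0.002, 0.004]
contact_force: [-0.3, -0.7, -2.7]
opening: 0.344
```

Run:
```python
from h import *
st=state();z=st["eef_pos"][2]-.0043
for i in range(3):
    p=ctrl.read_camera("wrist");show({"wrist":p},dict(ball=.037))
    if i==0: save(p,"wrist9.png");show({"wrist":p},dict(socket=z+.015,vial_ring=z+.004,lever_pad=z+.0495,beaker=0))
P={n:ctrl.read_camera(n) for n in("top","side")};show(P,dict(ball=.037,socket=z+.015))
g=cv2.GaussianBlur(cv2.cvtColor(p["frame"],cv2.COLOR_RGB2GRAY),(3,3),0)
c=cv2.HoughCircles(g,cv2.HOUGH_GRADIENT,1,15,param1=80,param2=18,minRadius=14,maxRadius=40)
if c is not None:
    for u,v,r in c[0][:8]: print(u,v,r,onz(p,(v,u),.037))
```

```text
25.83 [0.5824 0.1422 0.1598] tool y yaw -60.41 q [ 0.0742  0.1922  1.8256 -0.0101  1.1265  1.133 ] F [-0.2917 -0.6758 -2.6877] 0.344
ball wrist 0.72 [120.  326.2] [0.6469 0.1747 0.037 ]
socket wrist 0.92 [396.  323.2] [0.5569 0.1272 0.1705]
lever_pad wrist 0.73 [356.9 319.8] [0.5939 0.1496 0.205 ]
beaker wrist 0.61 [199.  241.4] [0.5624 0.2015 0.    ]
ball wrist 0.87 [120.1 327.1] [0.6472 0.1744 0.037 ]
ball wrist 0.62 [120.1 328.1] [0.6475 0.1739 0.037 ]
ball top 0.8 [247.1 177.9] [0.4199 0.62   0.037 ]
ball side 0.89 [341.1 405.3] [0.4126 0.6063 0.037 ]
ball side 0.84 [235.4 270.1] [0.6362 0.1702 0.037 ]
socket side 0.84 [182.5 293.6] [0.5587 0.1254 0.1705]
223.5 217.5 39.4 [0.556  0.2047 0.037 ]
241.5 196.5 31.6 [0.5754 0.2003 0.037 ]
318.5 232.5 32.5 [0.5787 0.1422 0.037 ]
326.5 121.5 18.8 [0.6462 0.1744 0.037 ]
585.5 106.5 31.6 [0.7352 0.0359 0.037 ]
603.5 409.5 39.4 [ 0.5601 -0.1399  0.037 ]
597.5 118.5 32.7 [0.7334 0.0242 0.037 ]
551.5 379.5 32.7 [ 0.5623 -0.0822  0.037 ]
```

View pics/wrist9.png

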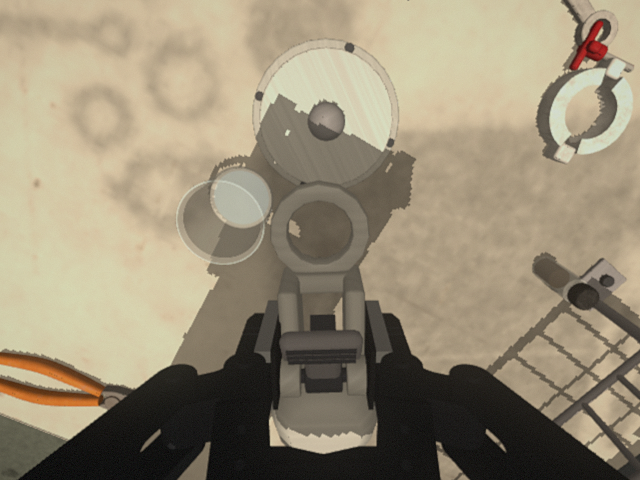

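The wrist view shows the head held squarely (ring (318,232), lever up at (322,345)), the ball at (327,121) and the beaker at (225,220), clear. I have used the picture allowance, so I continue with numbers.

servo_tool([
  [0,0.1,0.05,-0.2,0],
  [0,0.3,0.1,-0.5,0],
  [0,0.5,0.2,-0.9,0],
  [0,0.7,0.3,-1.4,0],
  [0,0.8,0.35,-1.8,0],
  [0,0.8,0.35,-2,0],
  [0,0.8,0.35,-2,0],
  [0,0.8,0.35,-2,0],
  [0,0.8,0.35,-2,0],
  [0,0.8,0.35,-2,0],
])

```text
time: 27.47
eef_pos: [0.6153, 0.1565, 0.0813]
tcp_rot: [0.967, 0.255, -0.001, 0.004]
contact_force: [-0.0, -0.5, -2.7]
opening: 0.34
```

Run:
```python
from h import *
st=state();e=st["eef_pos"];r=R.from_quat(st["tcp_rot"]).as_matrix();tx=r[:,0];print("toolx",tx)
zu=e[2]-.0043
for i in range(2):
    p=ctrl.read_camera("wrist");show({"wrist":p},dict(ball=.037,vial_ring=zu+.004,socket=zu+.015))
save(p,"wrist10.png")
print("expected ring",e+.036*tx, "px (v,u)",proj(p,np.r_[(e+.036*tx)[:2],zu+.008]))
g=cv2.GaussianBlur(cv2.cvtColor(p["frame"],cv2.COLOR_RGB2GRAY),(3,3),0)
c=cv2.HoughCircles(g,cv2.HOUGH_GRADIENT,1,8,param1=80,param2=20,minRadius=12,maxRadius=70)
if c is not None:
    for u,v,rr in c[0][:10]: print(u,v,rr,"z.037",onz(p,(v,u),.037)[:2],"ringtop",onz(p,(v,u),zu+.008)[:2])
# old frame: ring check
```

```text
27.47 [0.6153 0.1565 0.0813] tool y yaw -60.42 q [ 0.093   0.358   1.7792 -0.0108  1.0046  1.1533] F [-0.0014 -0.5026 -2.6894] 0.34
toolx [ 0.8697  0.4936 -0.0039]
ball wrist 0.58 [203.9 321.4] [0.6474 0.1745 0.037 ]
socket wrist 0.92 [393.6 322. ] [0.5907 0.1425 0.092 ]
ball wrist 0.71 [204.6 321.4] [0.6467 0.1744 0.037 ]
socket wrist 0.71 [392.9 322.3] [0.591  0.1428 0.092 ]
socket wrist 0.38 [327.7 323.6] [0.6174 0.1571 0.092 ]
expected ring [0.6466 0.1742 0.0812] px (v,u) (np.float64(236.81368548429867), np.float64(322.1979022746275))
319.5 230.5 50.1 z.037 [0.6349 0.1688] ringtop [0.6483 0.1763]
170.5 365.5 66.1 z.037 [0.5261 0.2021] ringtop [0.5675 0.2011]
319.5 238.5 53.5 z.037 [0.6313 0.1667] ringtop [0.6456 0.1748]
335.5 164.5 68.3 z.037 [0.6666 0.1781] ringtop [0.6718 0.1832]
216.5 276.5 43.6 z.037 [0.5876 0.2025] ringtop [0.6132 0.2013]
161.5 343.5 43.4 z.037 [0.5369 0.2118] ringtop [0.5755 0.2083]
170.5 339.5 42.7 z.037 [0.5416 0.2085] ringtop [0.579  0.2058]
210.5 292.5 42.7 z.037 [0.5779 0.2014] ringtop [0.6059 0.2005]
341.5 172.5 69.4 z.037 [0.6648 0.1738] ringtop [0.6705 0.18  ]
319.5 221.5 42.2 z.037 [0.6389 0.171 ] ringtop [0.6513 0.178 ]
```

servo_tool([
  [0,0.3,0.2,0,0],
  [0,0.6,0.4,0,0],
  [0,1.0,0.6,0,0],
  [0,1.3,0.75,0,0],
  [0,1.41,0.8,0,0],
  [0,1.41,0.8,0,0],
  [0,1.41,0.8,0,0],
  [0,1.41,0.8,-0.15,0],
  [0,1.41,0.8,-0.3,0],
  [0,1.41,0.8,-0.3,0],
])

```text
time: 28.7
eef_pos: [0.669, 0.188, 0.0656]
tcp_rot: [0.967, 0.255, -0.004, 0.004]
contact_force: [-0.2, 0.1, -2.1]
opening: 0.344
```

Run:
```python
from h import *
st=state();e=st["eef_pos"];print("to target",(np.array([.6718,.1885,.0443])-e)/.04)
P={n:ctrl.read_camera(n) for n in("top","side","wrist")};zu=e[2]-.0043
show(P,dict(ball=.037,socket=zu+.015))
```

```text
28.7 [0.669  0.188  0.0656] tool y yaw -60.43 q [ 0.1314  0.4966  1.6202 -0.0105  1.0318  1.1916] F [-0.1716  0.1001 -2.1127] 0.344
to target [ 0.0692  0.0137 -0.5335]
ball top 0.9 [243.5 175. ] [0.4294 0.6316 0.037 ]
ball top 0.83 [210.5 362.2] [0.6388 0.1738 0.037 ]
ball side 0.79 [237.2 268. ] [0.6432 0.1768 0.037 ]
ball side 0.76 [346.5 403.4] [0.4223 0.6194 0.037 ]
ball wrist 0.67 [335.2 324.3] [0.647  0.1736 0.037 ]
socket side 0.82 [223.9 267.1] [0.6425 0.1682 0.0763]
socket wrist 0.87 [394.1 323.6] [0.6444 0.1729 0.0763]
```

servo_tool([
  [0,0.07,0.015,0,0],
  [0,0.07,0.015,0,0],
  [0,0.07,0.015,0,0],
  [0,0.07,0.015,-0.1,0],
  [0,0.07,0.015,-0.2,0],
  [0,0.07,0.015,-0.3,0],
  [0,0.07,0.015,-0.4,0],
  [0,0.07,0.015,-0.5,0],
  [0,0.07,0.015,-0.55,0],
  [0,0.07,0.015,-0.55,0],
])

```text
time: 29.98
eef_pos: [0.6733, 0.189, 0.0451]
tcp_rot: [0.967, 0.255, -0.003, 0.004]
contact_force: [0.3, 0.1, -2.9]
opening: 0.346
```

servo_tool([
  [0,-0.03,-0.01,-0.06,0],
  [0,-0.03,-0.01,-0.12,0],
  [0,-0.03,-0.01,-0.18,0],
  [0,-0.03,-0.01,-0.24,0],
  [0,-0.03,-0.01,-0.3,0],
  [0,-0.03,-0.01,-0.36,0],
  [0,-0.03,-0.01,-0.42,0],
  [0,-0.03,-0.01,-0.47,0],
  [0,-0.03,-0.01,-0.47,0],
  [0,-0.03,-0.01,-0.47,0],
])

```text
time: 30.82
eef_pos: [0.6711, 0.1888, 0.0263]
tcp_rot: [0.967, 0.255, -0.004, 0.004]
contact_force: [-6.4, 0.6, 2.9]
opening: 0.343
```

servo_tool([
  [0,-0.02,0,-0.02,0],
  [0,-0.03,0,-0.04,0],
  [0,-0.03,0,-0.06,0],
  [0,-0.03,0,-0.08,0],
  [0,-0.03,0,-0.08,0],
  [0,-0.03,0,-0.08,0],
  [0,-0.03,0,-0.08,0],
  [0,-0.03,0,-0.08,0],
  [0,-0.03,0,-0.08,0],
  [0,-0.03,0,-0.08,0],
])

```text
time: 31.65
eef_pos: [0.6711, 0.1888, 0.0262]
tcp_rot: [0.967, 0.255, -0.003, 0.004]
contact_force: [-8.2, -0.6, 10.3]
opening: 0.344
```

servo_tool([
  [0.4,0,0,0.02,0],
  [0.6,0,0,0.02,0],
  [0.7,0,0,0.02,0],
  [0.7,0,0,0.02,0],
  [0.7,0,0,0.1,0],
  [0.7,0,0,0.5,0],
  [0.7,0,0,1.2,0],
  [0.7,0,0,2,0],
  [0.7,0,0,2.8,0],
  [0.7,0,0,3.2,0],
])

```text
time: 32.48
eef_pos: [0.6736, 0.1891, 0.1612]
tcp_rot: [0.967, 0.255, 0.001, 0.005]
contact_force: [-0.1, -0.3, 1.2]
opening: 0.703
```

Run:
```python
from h import *
st=state();e=st["eef_pos"]
P={n:ctrl.read_camera(n) for n in("top","side","wrist")}
show(P,dict(socket=.037,vial_ring=.026,lever_pad=.0715))
show(dict(side=P["side"]),dict(beaker=0,vial_a=0))
```

```text
32.48 [0.6736 0.1891 0.1612] tool y yaw -60.41 q [ 0.1322  0.396   1.5684 -0.0096  1.1736  1.1903] F [-0.1495 -0.3351  1.2104] 0.703
socket top 0.62 [250.7 248.6] [0.4462 0.4371 0.037 ]
socket top 0.44 [304.5 413.1] [0.3727 0.002  0.037 ]
socket side 0.78 [236.1 269. ] [0.6397 0.1726 0.037 ]
socket wrist 0.59 [270.7 319.9] [0.6463 0.1738 0.037 ]
socket wrist 0.31 [370.4 516.4] [ 0.648  -0.0061  0.037 ]
vial_ring side 0.73 [247.2 247.1] [0.704  0.1933 0.026 ]
vial_ring wrist 0.61 [175.  321.5] [0.706  0.2061 0.026 ]
lever_pad side 0.7 [281.6 374. ] [0.4321 0.4446 0.0715]
lever_pad side 0.57 [235.1 252.5] [0.6877 0.2018 0.0715]
lever_pad wrist 0.7 [228.4 319.5] [0.6834 0.1951 0.0715]
beaker side 0.47 [199.9 338.3] [ 0.3876 -0.0065 -0.    ]
vial_a side 0.49 [200.5 338.4] [ 0.3882 -0.0032  0.    ]
vial_a side 0.36 [298.8 371.5] [0.4278 0.4321 0.    ]
```

servo_tool([
  [0,0.2,0.1,0,0],
  [0,0.38,0.22,0,0],
  [0,0.38,0.22,0,0],
  [0,0.38,0.22,-0.3,0],
  [0,0.38,0.22,-0.7,0],
  [0,0.38,0.22,-1.2,0],
  [0,0.38,0.22,-1.6,0],
  [0,0.38,0.22,-1.9,0],
  [0,0.38,0.22,-1.95,0],
  [0,0.38,0.22,-1.95,0],
])

```text
time: 34.02
eef_pos: [0.6855, 0.1974, 0.0743]
tcp_rot: [0.967, 0.255, -0.005, 0.004]
contact_force: [1.1, 0.0, 0.4]
opening: -0.003
```

servo_tool([
  [0,0,0,-0.1,0],
  [0,0,0,-0.2,0],
  [0,0,0,-0.3,0],
  [0,0,0,-0.4,0],
  [0,0,0,-0.47,0],
  [0,0,0,-0.54,0],
  [0,0,0,-0.6,0],
  [0,0,0,-0.65,0],
  [0,0,0,-0.68,0],
  [0,0,0,-0.68,0],
])

```text
time: 34.85
eef_pos: [0.6873, 0.1981, 0.0543]
tcp_rot: [0.967, 0.255, -0.003, 0.004]
contact_force: [-8.7, -1.3, 21.8]
opening: -0.001
```

servo_tool([
  [0,0,0,0.1,0],
  [0,0,0,0.4,0],
  [0,0,0,1.0,0],
  [0,0,0,1.7,0],
  [0,0,0,2.4,0],
  [0,0,0,2.7,0],
  [0,0,0,2.7,0],
  [0.5,0,0,2.7,0],
  [1,-0.4,-0.2,2.7,0],
  [1,-0.4,-0.2,2.7,0],
])

```text
time: 35.68
eef_pos: [0.6678, 0.1892, 0.1581]
tcp_rot: [0.967, 0.255, -0.008, 0.004]
contact_force: [-0.1, 0.1, -0.7]
opening: 0.417
```

Run:
```python
from h import *
st=state();e=st["eef_pos"]
P={n:ctrl.read_camera(n) for n in("side","wrist","top")}
for n,p in P.items(): save(p,n+"11.png")
w={"wrist":P["wrist"]}
show(w,dict(socket=.037,vial_ring=.026,lever_pad=.0555,beaker=0))
show({"side":P["side"]},dict(lever_pad=.0555,socket=.037,rod_grip=.062,beaker=0,vial_b=0))
show({"top":P["top"]},dict(vial_b=0,rod_grip=.062,beaker=0))
s=np.array([.6463,.1738]);u=np.array([.87,.494])
for lab,d,z in(("open",.043,.0715),("locked",.049,.0555)):
    print(lab,"pad px wrist",proj(P["wrist"],(*(s+d*u),z)),"side",proj(P["side"],(*(s+d*u),z)))
```

```text
35.68 [0.6678 0.1892 0.1581] tool y yaw -60.40 q [ 0.1335  0.3966  1.5735 -0.0098  1.1857  1.1915] F [-0.0637  0.0707 -0.7052] 0.417
socket wrist 0.88 [263.5 323.9] [0.6458 0.1745 0.037 ]
vial_ring wrist 0.78 [166.6 325.8] [0.7051 0.2066 0.026 ]
lever_pad wrist 0.86 [202.6 323.2] [0.6886 0.1995 0.0555]
beaker wrist 0.63 [309.6 248.4] [0.5636 0.2015 0.    ]
lever_pad side 0.57 [239.1 250.5] [0.6934 0.1974 0.0555]
socket side 0.71 [234.  266.7] [0.6442 0.1619 0.037 ]
socket side 0.61 [238.4 268.6] [0.6425 0.1823 0.037 ]
rod_grip side 0.66 [282.4 374.8] [0.427  0.4384 0.062 ]
beaker side 0.81 [249.8 297.3] [ 0.5671  0.2044 -0.    ]
beaker side 0.43 [279.9 372.2] [0.4036 0.3674 0.    ]
vial_b side 0.44 [200.8 339.5] [ 0.3853 -0.0009  0.    ]
vial_b top 0.7 [233.2 437.3] [ 0.632  -0.0355  0.    ]
vial_b top 0.59 [306.9 412.6] [0.3885 0.0013 0.    ]
rod_grip top 0.62 [253.4 249.2] [0.4214 0.4253 0.062 ]
beaker top 0.56 [237.2 347.1] [0.5688 0.2013 0.    ]
open pad px wrist (np.float64(219.74317988803077), np.float64(325.7276671975996)) side (np.float64(233.36238859149378), np.float64(253.59928785141028))
locked pad px wrist (np.float64(203.3350685610276), np.float64(325.4751276421087)) side (np.float64(239.00107087641726), np.float64(252.18859263545414))
```

```bash
python3 -c "
from plant import ctrl
print(ctrl.sign_off(), ctrl.get_state()['time'])"
```

```text
the job is handed in; nothing more can be done
the job is handed in; nothing more can be done
```

I took the rod from its rest, hooked the head's ring under the guard and drew the whole head out. With the rod back on its rest, I set the head over the ball of the white mount, pressed the lever down and handed the job in at about 36 s. The blue mount was left alone.

Last checks:
- **Head:** when lowered, it stopped firmly at the height expected for sitting on the plinth. From the wrist camera, the socket is within about 1–2 mm of where I had measured the ball.
- **Lever:** it hit a stop at 54.3 mm with about 22 N (55.5 mm was predicted for fully down). The pad then appeared within about 2 px of the locked position in the side and wrist views.
- **Rod:** the wrist camera put it within 1 mm of its rest point just after release. The last side and top views are 4–11 mm off, which is within their usual scatter.
- **Vials and beaker:** all stand within a few mm of where they started, apart from one vial detection in a single view: the side camera reported just one vial there, but the top view showed both. No sudden force suggested contact with the guard.

After the 12th picture I could view no more, so the seating and the lever were checked only from measurements and forces. The side camera's individual readings scattered by up to about 12 mm, so I relied on the wrist camera at close range.

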